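Clamp the lure mould in the bench screw press

TASK

Gently slide the aluminium lure mould back along the bed of the screw press until it rests against the rear stop. Then wind the crank clockwise until the press foot just meets the mould, give it one quarter turn more from there, not overdoing it, and let go. Leave the other things on the shelf where they are.

Things in the scene. Friction and masses are not known exactly. Their poses are not given: they have to be found in the camera images.
- press: Grey bench screw press, fixed. Origin on the vertical screw axis at shelf level; own z up, +x from open front (right) to column (left). Bed x -135 to +130 mm, 110 wide, top 25 mm up; guide rails on it along x (-135 to +70), 8 thick, 10 high, inner faces at y +-31.5. Rear column 70 wide, 150 high, front face (the stop) at x +70. Overhead arm 56 wide, x -22 to +126, z 114 to 150.
- stop (a point): Point on the press's rear stop face, on its midline (own x +70 mm from the screw axis), 40 mm above the shelf, where the middle of the mould's rear end comes to rest.
- mould: Shut two-half aluminium mould, a block 140 (own x) x 60 (y) x 30 (z) mm, 0.5 to 0.75 kg, on the bed between the rails (1.5 mm play each side), drawn out 30 to 60 mm to the front. Origin: centre of its underside; +x points to the stop. Home, its origin lies on the screw axis. Its front end face is free to push on.
- crank (a joint): Turn of the crank, rad, growing clockwise seen from above (winding down); starts 0 to 2.6, may go to 18. At 0 its arm points along the press's own +y, at 1.57 along +x (rear). Lead: 24 mm of ram travel per turn. Steady screw friction of 0.55 N m (about 8 N at the handle), so it stays where it is left, loaded or not.
- handle (a point): Middle of the black upright handle on the crank: a cylinder of 18 mm diameter, 70 mm from the screw axis, from 198 to 243 mm above the shelf, this point at 226 mm. It spins freely on its pin, so that it can be held from above with a fixed gripper direction and led round in full circles; it never rises or falls.
- ram: Steel ram, 30 mm diameter, driven down without turning. Origin: centre of its lower end, 88.5 mm above the shelf at crank 0, lower by 3.82 mm per rad. The press foot, a disc of 36 mm diameter, hangs beneath on a stem: its underside is 12 to 19 mm lower, set differently each time and not measured, so the crank angle at which it meets the mould's top (55 mm above the shelf) must be felt.
- lure_a: Bystander: fluorescent green rubber shad lure, 75 mm long. Origin under its middle.
- lure_b: Bystander: a second, same lure.
- pliers: Bystander: long-nose pliers lying flat, 175 mm long. Origin at the pivot, underside.
- rack_peg: Bystander: stainless rod-rack peg, standing, 60 mm high, head 22 mm wide. Origin at its foot.
- reel_cap: Bystander: black nylon reel cap, a flat disc of 42 mm diameter, 14 mm high. Origin under its middle.
- jig_jar: Bystander: glass jar, 54 mm diameter, 65 mm high. Origin under its middle.
- spool: Bystander: aluminium reel spool, 52 mm diameter, 28 mm high. Origin under its middle.
- hub (a point): Point on the screw axis at the top of the crank's hub, 197 mm above the shelf: the centre of the circle the handle runs on. Hub radius 15 mm; the flat crank arm, 18 mm wide, lies 185 to 197 mm above the shelf.
- ram_mid (a point): Point on the ram's axis 20 mm above its lower end. The foot below sits on a spring, preloaded with 60 N, then 5 N per mm: as it meets the mould the pull needed at the handle steps up by about 3.3 N (0.23 N m) within some 10 degrees, then grows by about 1.6 N more over the next quarter turn. A hand that stops and holds the handle still goes on feeling this spring pull (near 0 before contact).
Things that resemble listed ones, but are neither listed nor needed, are in the scene too. Of the things shaped like the mould, the aluminium one is meant.

How it is judged:
By the outcome, as a careful person would: the job done as asked, in the order asked, and still so for the second after the job is handed in, with the robot touching nothing.
It also fails if it takes over 72 s, if anything falls off the work surface, if the arm or the gripper's body presses on something with over 40 N, if the wrist force passes 120 N, or if a joint passes its speed limit or range.

ROBOT

A 6-joint arm with a two-finger parallel gripper is mounted at the origin on the work surface. World frame = base frame: x ahead of the robot, y to its left, z up, the work surface at z = 0. Lengths are in m, angles in rad, forces in N, time in s.
With the tool pointing down it reaches from about 0.375 to 0.9 m from the base axis. Payload 3.1 kg.
Tool frame: the origin (TCP) lies midway between the tips of the shut fingers; the grasp point (between the pads) lies 19 mm behind it; z points along the fingers, y is the line along which they close (so a half turn about z gives the same grasp; the last joint's range is limited). The gripper opens to 85 mm and grips with 20 to 120 N. Pads are 22 mm wide; open, the fingers measure 114 mm over their backs; the gripper's body (76 mm by 85 mm) begins 54 mm behind the grasp point. The pads swing forward as they close: fully open they stand 13 mm farther back than shut.
Start: joints at [-1.345, 0.527, 1.433, -0, 1.181, -0.178], TCP at [0.246, -0.575, 0.231] pointing down, gripper open.
Joint ranges: [-3.08, 3.08], [-0.75, 2.2], [0.22, 2.44], [-1.43, 4.57], [0, 2.65], [-2.85, 2.85]. Speed limits (rad/s): [2.79, 2.79, 3.14, 3.14, 3.14, 3.14].

INTERFACE

Orientations are given as a unit quaternion [x, y, z, w].
In Python, from station import manip gives the robot as it stands.
- The arm moves only by the tool step_arm, never from a script. Its argument "targets" is text: rows parted by semicolons, each of 4 numbers parted by spaces: the shift along the tool's x, y, z in mm, then the turn about the tool's z in degrees. A call has 1 to 12 rows; each row is the pose to reach, as a shift and turn from the pose commanded when the call began, along the tool's axes at that moment; what a row does not reach only later rows make up. A row lasts 1/10 s, in which the tool goes at most 50 mm and 8.59 degrees, less where a joint would pass 70% of its speed; a pose out of reach is approached as far as the arm can. A call with a gripper value outside its range is refused whole. "gripper" is the closure, from 0 (fully open) to 1 (shut), set as the call begins (left out, the last holds). The fingers move at their own pace and stop on an object; "squeeze" is the grip in N (left out, the last holds). Time passes only in rows, so rows that repeat a pose let the fingers close. It gives the time, the measured TCP pose, the force, the opening and the grip force at its end, in the units of the state.
- manip.sense(): the state, without advancing time (a new reading comes with each control period).
- manip.snapshot(name): name is "scene" or "top" or "wrist"; returns the picture (400x640x3 uint8, red, green, blue); there is no depth.
- manip.get_calibration(name): a dict with "fov_y" (degrees; the focal length in pixels is half the picture's height over the tangent of half this angle, whatever the lens; pixels are square), "cx", "cy" (the principal point, pixels), "extrinsics" (4x4, takes a point from camera to world coordinates); the wrist camera has in their place "tool_from_camera" (4x4, takes a point from camera to tool coordinates, whose origin is the TCP and whose axes are the flange's). Camera axes: x right, y down, z forward; pixel columns grow to the right and rows downward; lengths in m; the calibration is good to about 2 mm. A picture is of the moment at which its call begins: read the wrist's pose just before it. get_calibration takes no time and is no camera call.
- manip.sign_off(): hands the job in; it is judged then, once.
Trained networks look in the newest picture that a camera, given by its name, has taken for a name from the list of things; names that differ only in an ending like _2 or _b are one class to them, and where a whole thing is asked for, a point or a joint stands for the part that bears it (a point fixed in the world has none). Each returns a list of dicts, best first, with "p" (0 to 1); they miss things now and then, are a little off and sometimes report something else, mostly with a low value. They report only what shows in the picture. A call takes as long as a camera call. They do not tell look-alikes from the thing itself.
- manip.recognise(camera, query): "position" ([column, row] in pixels, amid what is visible of it).
- manip.masks_of(camera, query): "pixels" (400x640 bool, what is visible of it) and "position" ([column, row] in pixels, amid what is visible of it).
- manip.mark_of(camera, query): "position" ([column, row] in pixels: a listed point, or the origin of a listed thing).
The state is a dict: "t": time; "q": joint angles; "qd": joint speeds; "tau": joint torques, N m; "tcp_pos": TCP position; "tool_rot": TCP orientation; "force": force on the tool from outside, world axes, zero at the start; "ft_torque": the same for the moment, N m; "finger_gap": opening from 0.0 (shut) to 1.0 (fully open); "gripper_force": force on a finger pad.
Only numpy, scipy, OpenCV 4.12 (cv2) and the standard library are available. Lean on these libraries where they do the work, as an engineer would, in place of code of your own. Each camera call takes 0.05 s, during which the arm holds its last target. There are 200 camera calls.

## Working session

There is one attempt and no reset: what is moved stays moved. The work goes in short steps, Python scripts to look and compute and a tool call to move; the robot and the scene stay as the last step left them, time stands still between calls to the robot, and variables do not carry over. Pictures are saved under pics/ and viewed, at most 10 in all, crops included, and the job is handed in when it is done.

Besides the shell and the picture viewer there is one more tool, called after "Request:" by a JSON object that holds its "name" and its "arguments". step_arm: Moves the arm, as the interface text tells. Its arguments: {"type":"object","properties":{"targets":{"type":"string"},"gripper":{"type":"number"},"squeeze":{"type":"number"}},"required":["targets"]}

```bash
mkdir -p pics; cat > h.py <<'E'
import numpy as np, cv2
from station import manip
from scipy.spatial.transform import Rotation as R
def cal(n):
    c=manip.get_calibration(n); f=200/np.tan(np.radians(c['fov_y'])/2)
    if n=='wrist':
        s=manip.sense(); T=np.eye(4); T[:3,:3]=R.from_quat(s['tool_rot']).as_matrix(); T[:3,3]=s['tcp_pos']
        E=T@np.array(c['tool_from_camera'])
    else: E=np.array(c['extrinsics'])
    return f,c['cx'],c['cy'],E
def ray(n,p):
    f,cx,cy,E=cal(n); d=E[:3,:3]@np.array([(p[0]-cx)/f,(p[1]-cy)/f,1]); return E[:3,3],d
def atz(n,p,z):
    o,d=ray(n,p); return o+d*(z-o[2])/d[2]
def proj(n,P):
    f,cx,cy,E=cal(n); q=E[:3,:3].T@(np.array(P)-E[:3,3]); return f*q[0]/q[2]+cx,f*q[1]/q[2]+cy
def save(n,name):
    im=manip.snapshot(n); cv2.imwrite(f'pics/{name}.png',cv2.cvtColor(im,cv2.COLOR_RGB2BGR)); return im
E
python3 - <<'E'
from h import *
np.set_printoptions(precision=3,suppress=True)
a=save('scene','s0');b=save('top','t0')
cv2.imwrite('pics/both.png',cv2.cvtColor(np.vstack([a,b]),cv2.COLOR_RGB2BGR)[:, :])
Z=dict(press=0,stop=.04,mould=.025,handle=.226,hub=.197,ram_mid=.1)
for n in('scene','top'):
    print(n,cal(n)[3][:3,3])
    for q in Z:
        for m in manip.mark_of(n,q)[:3]: print(q,round(m['p'],2),np.round(m['position']),atz(n,m['position'],Z[q]))
s=manip.sense();print(s['t'],s['tool_rot'],s['force'])
E
```

```text
scene [0.981 0.178 0.891]
press 0.95 [298. 228.] [ 0.601 -0.061  0.   ]
mould 0.92 [398. 286.] [0.656 0.212 0.025]
mould 0.86 [288. 217.] [ 0.594 -0.088  0.025]
handle 0.69 [326. 161.] [ 0.537 -0.01   0.226]
hub 0.69 [296. 182.] [ 0.591 -0.056  0.197]
hub 0.35 [298. 207.] [ 0.642 -0.026  0.197]
top [ 0.501 -0.013  0.959]
press 0.86 [325. 196.] [ 0.598 -0.055  0.   ]
press 0.32 [342. 253.] [ 0.458 -0.095  0.   ]
stop 0.78 [294. 193.] [0.601 0.02  0.04 ]
stop 0.72 [331. 189.] [ 0.611 -0.067  0.04 ]
stop 0.45 [313. 274.] [ 0.412 -0.023  0.04 ]
mould 0.79 [336. 197.] [ 0.593 -0.078  0.025]
mould 0.72 [214. 176.] [0.644 0.214 0.025]
handle 0.59 [308. 209.] [ 0.551 -0.012  0.226]
hub 0.55 [328. 188.] [ 0.594 -0.052  0.197]
0.7 [0.98  0.201 0.    0.   ] [-0.135  0.036 -0.211]
```

View pics/s0.png

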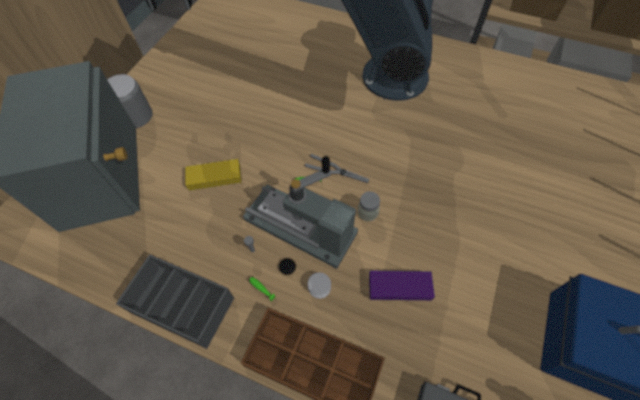

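View pics/t0.png

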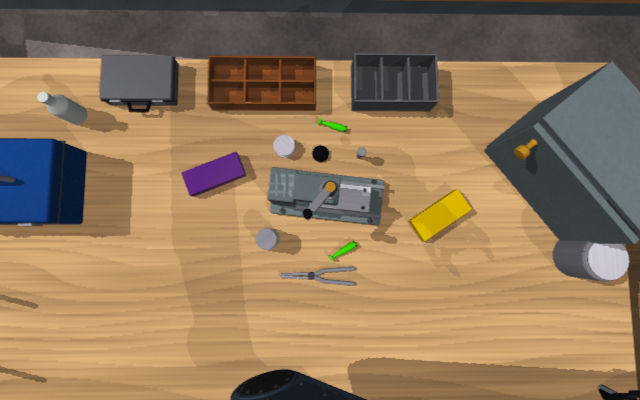

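The pictures show the press with its column toward +y (top picture, left at about 290,190). Its front with the aluminium mould is at about (365,198) and the handle at (308,211). The yellow and purple blocks are look-alikes. I'll crop in for the press direction.

```bash
python3 - <<'E'
import cv2
im=cv2.imread('pics/t0.png')[155:235,255:395]
cv2.imwrite('pics/c0.png',cv2.resize(im,None,fx=5.5,fy=5.5,interpolation=cv2.INTER_CUBIC))
E
```

```text
(no output)
```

View pics/c0.png

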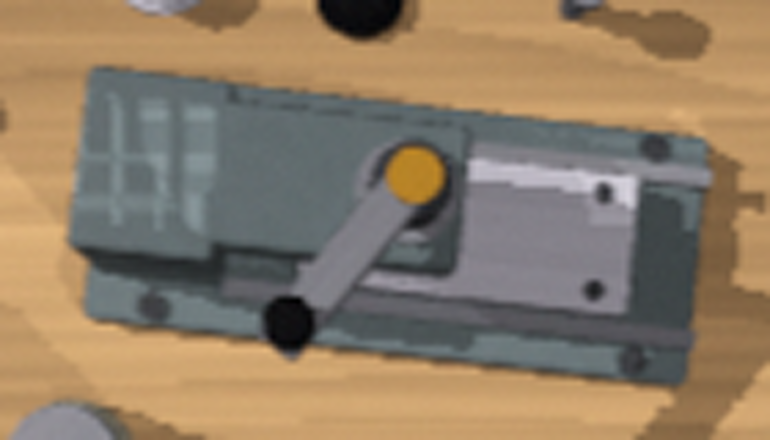

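```bash
python3 - <<'E'
from h import *
np.set_printoptions(precision=4,suppress=True)
c=lambda x,y,z:atz('top',(255+(x+.5)/5.5-.5,155+(y+.5)/5.5-.5),z)
A,B,C=c(708,142,.025),c(682,385,.025),c(88,318,.025)
print(A,B,C); print('len',np.linalg.norm(A-B),np.linalg.norm(B-C))
d=(C-B);th=np.degrees(np.arctan2(d[1],d[0]));d2=A-B;print(th,np.degrees(np.arctan2(d2[1],d2[0]))+90)
th=np.radians((th+0)); ux=np.array([np.cos(th),np.sin(th),0]);uy=np.array([-ux[1],ux[0],0])
for O in (B+.135*ux-.055*uy, A+.135*ux+.055*uy, C-.130*ux-.055*uy): print('O',O)
print('hub',c(415,176,.2)); H=c(289,322,.243);print('handle',H)
M=(c(637,178,.055)+c(628,312,.055))/2;print('mould front',M, np.linalg.norm(c(637,178,.055)-c(628,312,.055)))
E
```

```text
[ 0.6333 -0.1944  0.025 ] [ 0.5266 -0.1809  0.025 ] [0.556  0.0772 0.025 ]
len 0.10758056697795007 0.25973897917275324
83.50508423599135 82.80040558183015
O [ 0.5965 -0.053   0.025 ]
O [ 0.5939 -0.054   0.025 ]
O [ 0.5959 -0.0582  0.025 ]
hub [ 0.5962 -0.0553  0.2   ]
handle [ 0.5418 -0.0106  0.243 ]
mould front [ 0.5851 -0.1556  0.055 ] 0.05722526005114568
```

Request:
{"name": "step_arm", "arguments": {"targets": "38 -18 0 3; 76 -36 0 6; 114 -54 0 9; 152 -72 0 12; 190 -90 0 15; 228 -108 0 18; 266 -126 0 21; 304 -144 0 24; 342 -162 0 27; 380 -180 0 30; 418 -198 0 30; 454 -214 0 30", "gripper": 1}}

```text
t: 1.9
tcp_pos: [0.5801, -0.1979, 0.2315]
tool_rot: [0.998, -0.06, 0.0, 0.0]
force: [0.6, -0.6, -0.0]
finger_gap: -0.002
gripper_force: 0.0
```

```bash
python3 - <<'E'
from h import *
np.set_printoptions(precision=4,suppress=True)
s=manip.sense();print(s['t'],s['tcp_pos'],s['tool_rot'],s['force'],s['finger_gap'])
save('wrist','w1')
for q in('mould','press'): 
    for m in manip.mark_of('wrist',q)[:2]: print(q,m['p'],m['position'],atz('wrist',m['position'],.025 if q=='mould' else 0))
th=np.radians(83.3);ux=np.array([np.cos(th),np.sin(th),0]);uy=np.array([-ux[1],ux[0],0]);O=np.array([.596,-.055,0])
for p in([-101,30,55],[-101,-30,55],[-135,55,25],[-135,-55,25]): print(p,np.round(proj('wrist',O+(p[0]*ux+p[1]*uy+p[2]*np.array([0,0,1]))/1000)))
E
```

```text
1.9 [ 0.5801 -0.1979  0.2315] [ 0.9982 -0.0596  0.0002  0.    ] [ 0.5762 -0.5911 -0.0348] -0.002041913949763963
mould 0.73 [209.3, 172.1] [ 0.5975 -0.0818  0.025 ]
mould 0.64 [434.2, 179.2] [ 0.5628 -0.3158  0.025 ]
[-101, 30, 55] [276. 211.]
[-101, -30, 55] [274. 150.]
[-135, 55, 25] [311. 224.]
[-135, -55, 25] [310. 121.]
```

View pics/w1.png

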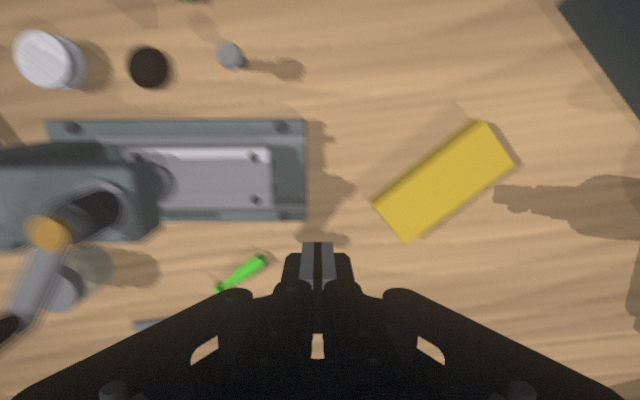

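The wrist picture shows the mould's front end at column 271, rows 148–208, square to the tool and nothing in the way below the fingers. Next I'll lower in front of it.

Request:
{"name": "step_arm", "arguments": {"targets": "2 0 40 0; 2 0 80 0; 2 0 120 0; 2 0 155 0; 2 0 180 0; 2 0 189 0; 2 -5 189 0; 2 -10 189 0; 2 -15 189 0; 2 -19 189 0; 2 -21 189 0; 2 -21 189 0"}}

```text
t: 3.25
tcp_pos: [0.5838, -0.1784, 0.043]
tool_rot: [0.998, -0.059, 0.0, 0.0]
force: [0.4, -0.1, -0.2]
finger_gap: 0.003
gripper_force: 0.0
```

Request:
{"name": "step_arm", "arguments": {"targets": "0 -2 0 0; 0 -4 0 0; 0 -6 0 0; 0 -8 0 0; 0 -10 0 0; 0 -12 0 0; 0 -14 0 0; 0 -16 0 0"}}

```text
t: 4.05
tcp_pos: [0.5855, -0.1634, 0.0423]
tool_rot: [0.998, -0.06, 0.0, 0.0]
force: [-1.5, -1.9, -0.5]
finger_gap: 0.001
gripper_force: 1.3
```

Request:
{"name": "step_arm", "arguments": {"targets": "0 -2 0 0; 0 -4 0 0; 0 -6 0 0; 0 -8 0 0; 0 -10 0 0; 0 -12 0 0; 0 -14 0 0; 0 -16 0 0; 0 -18 0 0; 0 -20 0 0"}}

```text
t: 5.05
tcp_pos: [0.5878, -0.143, 0.0423]
tool_rot: [0.998, -0.06, -0.0, -0.0]
force: [0.3, -2.4, -1.9]
finger_gap: 0.002
gripper_force: 1.1
```

Request:
{"name": "step_arm", "arguments": {"targets": "0 -1 0 0; 0 -2 0 0; 0 -3 0 0; 0 -4 0 0; 0 -5 0 0"}}

```text
t: 5.55
tcp_pos: [0.5884, -0.1382, 0.0423]
tool_rot: [0.998, -0.06, -0.0, -0.0]
force: [-1.0, -3.3, -1.5]
finger_gap: -0.0
gripper_force: 1.1
```

Request:
{"name": "step_arm", "arguments": {"targets": "0 -1 0 0; 0 -2 0 0; 0 -3 0 0"}}

```text
t: 5.85
tcp_pos: [0.5886, -0.138, 0.0426]
tool_rot: [0.998, -0.059, 0.0, 0.002]
force: [-5.2, -14.8, -1.4]
finger_gap: -0.001
gripper_force: 0.0
```

Request:
{"name": "step_arm", "arguments": {"targets": "0 -1 0 0; 0 -1.5 0 0; 0 -2 0 0"}}

```text
t: 6.15
tcp_pos: [0.5886, -0.1382, 0.0427]
tool_rot: [0.998, -0.059, 0.0, 0.003]
force: [-6.4, -19.7, 0.1]
finger_gap: -0.004
gripper_force: 0.0
```

Request:
{"name": "step_arm", "arguments": {"targets": "0 -0.5 0 0; 0 -1 0 0; 0 -1.5 0 0"}}

```text
t: 6.45
tcp_pos: [0.5886, -0.1383, 0.0428]
tool_rot: [0.998, -0.059, 0.0, 0.004]
force: [-8.1, -24.7, 0.1]
finger_gap: -0.003
gripper_force: 0.0
```

Request:
{"name": "step_arm", "arguments": {"targets": "0 8 0 0; 0 20 0 0; 0 35 0 0; 0 45 -20 0; 0 55 -60 0; 0 60 -105 0; 0 60 -150 0; 0 60 -189 0; 0 60 -189 0; 0 60 -189 0"}}

```text
t: 7.45
tcp_pos: [0.5823, -0.1915, 0.2325]
tool_rot: [0.998, -0.06, 0.001, 0.0]
force: [-0.8, 0.2, 0.2]
finger_gap: 0.0
gripper_force: 0.0
```

```bash
python3 - <<'E'
from h import *
np.set_printoptions(precision=4,suppress=True)
s=manip.sense();print(s['t'],s['tcp_pos'],s['force'])
im=save('wrist','w2')
cv2.imwrite('pics/w2c.png',cv2.resize(cv2.imread('pics/w2.png')[90:260,:340],None,fx=2.3,fy=2.3))
th=np.radians(83.3);ux=np.array([np.cos(th),np.sin(th),0]);uy=np.array([-ux[1],ux[0],0]);O=np.array([.596,-.055,0])
for p in([-70,30,55],[-70,-30,55],[-135,55,25],[-135,-55,25]): print(p,np.round(proj('wrist',O+(p[0]*ux+p[1]*uy+p[2]*np.array([0,0,1]))/1000)))
for c in ('top','scene'):
    manip.snapshot(c)
    for m in manip.mark_of(c,'handle')[:2]: print(c,m['p'],m['position'],atz(c,m['position'],.226))
E
```

```text
7.45 [ 0.5823 -0.1915  0.2325] [-0.7658  0.222   0.2424]
[-70, 30, 55] [251. 211.]
[-70, -30, 55] [248. 150.]
[-135, 55, 25] [317. 225.]
[-135, -55, 25] [317. 121.]
top 0.79 [308.7, 210.6] [ 0.5475 -0.0135  0.226 ]
scene 0.8 [327.6, 163.0] [ 0.5398 -0.0056  0.226 ]
```

View pics/w2c.png

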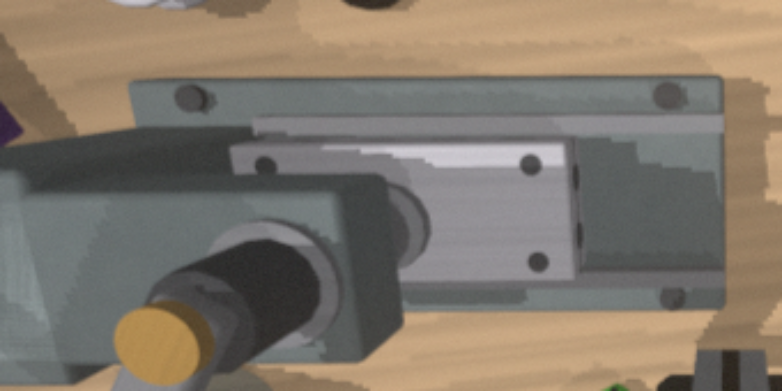

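Mould's front end now lies at column 248, where the home pose predicts 250 (the bed edge has the same 2 px shift), so it rests on the stop. Now to the handle.

Request:
{"name": "step_arm", "arguments": {"targets": "0 0 -40 0; 0 -10 -70 0; -12 -40 -70 0; -24 -75 -70 0; -36 -110 -70 0; -48 -145 -70 0; -57 -168 -70 0; -60 -176 -70 0; -60 -176 -70 0; -60 -176 -70 0", "gripper": 0}}

```text
t: 8.7
tcp_pos: [0.5439, -0.0103, 0.3009]
tool_rot: [0.998, -0.06, -0.0, 0.0]
force: [-1.4, -0.2, -0.7]
finger_gap: 0.998
gripper_force: 0.0
```

```bash
python3 - <<'E'
from h import *
np.set_printoptions(precision=4,suppress=True)
s=manip.sense();print(s['t'],s['tcp_pos'],s['force'],s['finger_gap'])
im=save('wrist','w3')
for m in manip.mark_of('wrist','handle')[:2]: print(m['p'],m['position'],atz('wrist',m['position'],.226))
for m in manip.mark_of('wrist','hub')[:2]: print(m['p'],m['position'],atz('wrist',m['position'],.197))
E
```

```text
8.7 [ 0.5439 -0.0103  0.3009] [-1.3974 -0.2258 -0.6888] 0.9984955036309814
0.94 [314.8, 212.2] [ 0.5439 -0.0075  0.226 ]
0.63 [374.3, 122.9] [ 0.5957 -0.0565  0.197 ]
```

View pics/w3.png

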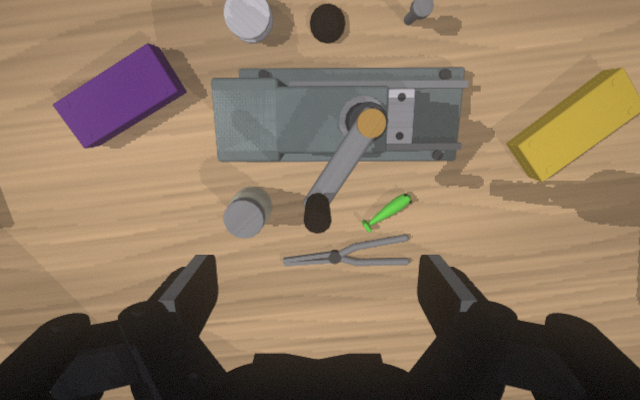

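The handle is seen at (315,212), measured (0.544, -0.008), between the open fingers; the hub at (371,122) agrees too. I'll descend and grip.

Request:
{"name": "step_arm", "arguments": {"targets": "0 -1 30 0; 0 -1 60 0; 0 -1 82 0; 0 -1 93 0; 0 -1 93 0"}}

```text
t: 9.35
tcp_pos: [0.5429, -0.009, 0.2069]
tool_rot: [0.998, -0.06, -0.002, -0.0]
force: [0.7, 0.0, -0.4]
finger_gap: 0.999
gripper_force: 0.0
```

Request:
{"name": "step_arm", "arguments": {"targets": "0 0 0 0; 0 0 0 0; 0 0 0 0; 0 0 0 0; 0 0 0 0; 0 0 0 0; 0 0 0 0; 0 0 0 0", "gripper": 1, "squeeze": 40}}

```text
t: 10.15
tcp_pos: [0.5441, -0.0092, 0.2092]
tool_rot: [0.998, -0.06, 0.001, 0.001]
force: [-0.9, -4.0, 6.3]
finger_gap: 0.193
gripper_force: 39.4
```

```bash
python3 - <<'E'
from h import *
s=manip.sense();print(s['t'],s['tcp_pos'],s['tool_rot'],s['force'],s['finger_gap'],s['gripper_force'])
# circle table in tool axes (tool yaw psi), crank angle phi, hub O
O=np.array([.596,-.0555]);th=np.radians(83.3);ux=np.array([np.cos(th),np.sin(th)]);uy=np.array([-ux[1],ux[0]])
M=R.from_quat(s['tool_rot']).as_matrix();tx,ty=M[:2,0],M[:2,1]
d=s['tcp_pos'][:2]-O;phi=np.arctan2(d@ux,d@uy);print('r',np.hypot(*d),'phi',phi)
for k in range(0,450,10):
    p=phi+np.radians(k); P=.07*(np.cos(p)*uy+np.sin(p)*ux); print(k,round(p,2),np.round(1000*np.array([P@tx,P@ty]),1))
E
```

```text
10.15 [ 0.54408573 -0.00918886  0.20921154] [ 9.98213343e-01 -5.97406382e-02  7.83219270e-04  7.51967582e-04] [-0.88044342 -3.96936215  6.27470926] 0.1929273000013113 39.41765216033673
r 0.06956876014663872 phi 0.6114792831198558
0 0.61 [-57.4 -40. ]
10 0.79 [-49.6 -49.4]
20 0.96 [-40.3 -57.3]
30 1.14 [-29.7 -63.4]
40 1.31 [-18.3 -67.6]
50 1.48 [ -6.2 -69.7]
60 1.66 [  6.  -69.7]
70 1.83 [ 18.  -67.7]
80 2.01 [ 29.5 -63.5]
90 2.18 [ 40.  -57.4]
100 2.36 [ 49.4 -49.6]
110 2.53 [ 57.3 -40.3]
120 2.71 [ 63.4 -29.7]
130 2.88 [ 67.6 -18.3]
140 3.05 [69.7 -6.2]
150 3.23 [69.7  6. ]
160 3.4 [67.7 18. ]
170 3.58 [63.5 29.5]
180 3.75 [57.4 40. ]
190 3.93 [49.6 49.4]
200 4.1 [40.3 57.3]
210 4.28 [29.7 63.4]
220 4.45 [18.3 67.6]
230 4.63 [ 6.2 69.7]
240 4.8 [-6.  69.7]
250 4.97 [-18.   67.7]
260 5.15 [-29.5  63.5]
270 5.32 [-40.   57.4]
280 5.5 [-49.4  49.6]
290 5.67 [-57.3  40.3]
300 5.85 [-63.4  29.7]
310 6.02 [-67.6  18.3]
320 6.2 [-69.7   6.2]
330 6.37 [-69.7  -6. ]
340 6.55 [-67.7 -18. ]
350 6.72 [-63.5 -29.5]
360 6.89 [-57.4 -40. ]
370 7.07 [-49.6 -49.4]
380 7.24 [-40.3 -57.3]
390 7.42 [-29.7 -63.4]
400 7.59 [-18.3 -67.6]
410 7.77 [ -6.2 -69.7]
420 7.94 [  6.  -69.7]
430 8.12 [ 18.  -67.7]
440 8.29 [ 29.5 -63.5]
```

Request:
{"name": "step_arm", "arguments": {"targets": "4 -5 0 0; 8 -9.5 0 0; 17 -17.5 0 0; 27.5 -23.5 0 0; 39 -27.5 0 0; 51 -29.5 0 0; 63.5 -29.5 0 0; 75.5 -27.5 0 0; 87 -23.5 0 0; 97.5 -17.5 0 0; 107 -9.5 0 0; 107 -9.5 0 0"}}

```text
t: 11.35
tcp_pos: [0.6516, -0.0105, 0.2093]
tool_rot: [0.998, -0.06, 0.0, -0.002]
force: [-1.2, 2.7, 6.3]
finger_gap: 0.198
gripper_force: 39.7
```

```bash
cat > g.py <<'E'
from h import *
import sys
s=manip.sense();O=np.array([.596,-.0555]);th=np.radians(83.3);ux=np.array([np.cos(th),np.sin(th)]);uy=np.array([-ux[1],ux[0]])
d=s['tcp_pos'][:2]-O;phi=np.arctan2(d@ux,d@uy)%(2*np.pi);r=np.hypot(*d);t=np.cos(phi)*ux-np.sin(phi)*uy;F=s['force'][:2]
print(s['t'],'r',r.round(4),'phi',phi.round(3),'Ft',(F@t).round(2),'Fr',(F@d/r).round(2),'Fz',s['force'][2],'z',s['tcp_pos'][2],'gap',s['finger_gap'])
E
python3 g.py
```

```text
11.35 r 0.0715 phi 2.344 Ft -2.84 Fr 0.79 Fz 6.300670876387705 z 0.2092610416404705 gap 0.1982899709104128
```

Request:
{"name": "step_arm", "arguments": {"targets": "4 4.5 0 0; 8 9.5 0 0; 14 20 0 0; 18 31.5 0 0; 20.5 43.5 0 0; 20.5 55.5 0 0; 18.5 67.5 0 0; 16.5 73.5 0 0"}}

```text
t: 12.15
tcp_pos: [0.6608, -0.0844, 0.2093]
tool_rot: [0.998, -0.06, 0.003, -0.003]
force: [4.0, 7.2, 3.6]
finger_gap: 0.198
gripper_force: 39.4
```

```bash
python3 g.py
```

```text
12.15 r 0.0709 phi 3.444 Ft -8.23 Fr 0.75 Fz 3.6087892913768562 z 0.20930472326521293 gap 0.19832975737316552
```

Request:
{"name": "step_arm", "arguments": {"targets": "0 0 0 0; 0 0 0 0; 0 0 0 0"}}

```text
t: 12.45
tcp_pos: [0.6603, -0.0853, 0.2093]
tool_rot: [0.998, -0.06, 0.002, -0.001]
force: [3.4, 4.9, 4.6]
finger_gap: 0.202
gripper_force: 39.5
```

```bash
python3 g.py
```

```text
12.45 r 0.0709 phi 3.458 Ft -5.92 Fr 1.04 Fz 4.620818192042245 z 0.20926805390538905 gap 0.20154520921252878
```

Request:
{"name": "step_arm", "arguments": {"targets": "-1.1 2.9 0 0; -2.4 5.7 0 0; -3.7 8.4 0 0; -5.2 11.1 0 0"}}

```text
t: 12.85
tcp_pos: [0.6546, -0.095, 0.2093]
tool_rot: [0.998, -0.06, 0.003, -0.002]
force: [5.7, 4.7, 4.2]
finger_gap: 0.197
gripper_force: 39.4
```

```bash
python3 g.py
```

```text
12.85 r 0.0707 phi 3.618 Ft -7.11 Fr 2.09 Fz 4.2449777781643805 z 0.20928462459780142 gap 0.19660375005267006
```

Request:
{"name": "step_arm", "arguments": {"targets": "-1.6 2.6 0 0; -3.3 5.2 0 0; -5.1 7.6 0 0; -7 10 0 0"}}

```text
t: 13.25
tcp_pos: [0.6467, -0.1044, 0.2093]
tool_rot: [0.998, -0.06, 0.003, -0.002]
force: [4.8, 5.4, 3.7]
finger_gap: 0.196
gripper_force: 39.4
```

```bash
python3 g.py
```

```text
13.25 r 0.0704 phi 3.792 Ft -7.21 Fr -0.33 Fz 3.742622022761067 z 0.209283807096952 gap 0.19641840820777787
```

Request:
{"name": "step_arm", "arguments": {"targets": "-2 2.3 0 0; -4.1 4.5 0 0; -6.3 6.6 0 0; -8.6 8.6 0 0"}}

```text
t: 13.65
tcp_pos: [0.6373, -0.1123, 0.2093]
tool_rot: [0.998, -0.06, 0.004, -0.001]
force: [6.7, 4.8, 2.9]
finger_gap: 0.195
gripper_force: 39.4
```

```bash
python3 g.py
```

```text
13.65 r 0.0702 phi 3.967 Ft -8.26 Fr 0.04 Fz 2.891364746749863 z 0.2092927442344925 gap 0.19527275188881443
```

Request:
{"name": "step_arm", "arguments": {"targets": "-2.4 1.9 0 0; -4.8 3.7 0 0; -7.4 5.4 0 0; -10 7 0 0"}}

```text
t: 14.05
tcp_pos: [0.6267, -0.1183, 0.2093]
tool_rot: [0.998, -0.06, 0.004, -0.001]
force: [6.7, 4.3, 2.7]
finger_gap: 0.199
gripper_force: 39.3
```

```bash
python3 g.py
```

```text
14.05 r 0.0699 phi 4.141 Ft -7.91 Fr -0.92 Fz 2.6786216388651094 z 0.20929980920554733 gap 0.19884344710361743
```

Request:
{"name": "step_arm", "arguments": {"targets": "-2.7 1.5 0 0; -5.4 2.8 0 0; -8.2 4.1 0 0; -11.1 5.2 0 0"}}

```text
t: 14.45
tcp_pos: [0.6153, -0.1225, 0.2093]
tool_rot: [0.998, -0.06, 0.004, -0.001]
force: [6.5, 3.8, 2.1]
finger_gap: 0.2
gripper_force: 39.3
```

```bash
python3 g.py
```

```text
14.45 r 0.0697 phi 4.315 Ft -7.32 Fr -1.87 Fz 2.071290821989842 z 0.20930719740385084 gap 0.19990139028176854
```

Request:
{"name": "step_arm", "arguments": {"targets": "-2.9 1 0 0; -5.8 1.8 0 0; -8.7 2.5 0 0; -11.7 3.1 0 0"}}

```text
t: 14.85
tcp_pos: [0.6035, -0.1245, 0.2093]
tool_rot: [0.998, -0.06, 0.004, -0.0]
force: [7.6, 2.9, 1.6]
finger_gap: 0.196
gripper_force: 39.2
```

```bash
python3 g.py
```

```text
14.85 r 0.0695 phi 4.487 Ft -7.84 Fr -2.06 Fz 1.6352340291593015 z 0.2092917842828355 gap 0.1960560762898482
```

Request:
{"name": "step_arm", "arguments": {"targets": "-3.1 0.5 0 0; -6.1 0.8 0 0; -9.1 1 0 0; -12.2 1.1 0 0"}}

```text
t: 15.25
tcp_pos: [0.5915, -0.1246, 0.2093]
tool_rot: [0.998, -0.06, 0.005, -0.0]
force: [7.5, 2.5, 1.3]
finger_gap: 0.195
gripper_force: 39.2
```

```bash
python3 g.py
```

```text
15.25 r 0.0692 phi 4.66 Ft -7.34 Fr -3.01 Fz 1.2905375838531563 z 0.2093001215008055 gap 0.19461518329978872
```

Request:
{"name": "step_arm", "arguments": {"targets": "-3.1 -0.1 0 0; -6.1 -0.3 0 0; -9.1 -0.6 0 0; -12.2 -1.1 0 0"}}

```text
t: 15.65
tcp_pos: [0.5798, -0.1226, 0.2093]
tool_rot: [0.998, -0.06, 0.005, 0.0]
force: [8.4, -0.3, 0.4]
finger_gap: 0.199
gripper_force: 39.2
```

```bash
python3 g.py
```

```text
15.65 r 0.069 phi 4.833 Ft -8.24 Fr -1.65 Fz 0.3842561985148264 z 0.20931983131695672 gap 0.19877015350728414
```

Request:
{"name": "step_arm", "arguments": {"targets": "-3 -0.6 0 0; -5.9 -1.3 0 0; -8.8 -2.1 0 0; -11.7 -3.1 0 0"}}

```text
t: 16.05
tcp_pos: [0.5686, -0.1187, 0.2093]
tool_rot: [0.998, -0.06, 0.005, 0.001]
force: [8.3, -0.9, 1.4]
finger_gap: 0.195
gripper_force: 39.1
```

```bash
python3 g.py
```

```text
16.05 r 0.0688 phi 5.004 Ft -7.94 Fr -2.48 Fz 1.4030451268527524 z 0.20931067458462443 gap 0.19497551200729535
```

Request:
{"name": "step_arm", "arguments": {"targets": "-2.9 -1.1 0 0; -5.7 -2.4 0 0; -8.4 -3.7 0 0; -11.1 -5.2 0 0"}}

```text
t: 16.45
tcp_pos: [0.5595, -0.1136, 0.2094]
tool_rot: [0.998, -0.06, 0.007, 0.002]
force: [10.6, -4.6, -2.0]
finger_gap: 0.198
gripper_force: 39.0
```

```bash
python3 g.py
```

```text
16.45 r 0.0687 phi 5.157 Ft -11.41 Fr -1.75 Fz -2.032171222343906 z 0.20936053865334797 gap 0.19753796083523398
```

Request:
{"name": "step_arm", "arguments": {"targets": "-5.2 -3.3 0 0; -10 -7 0 0; -14.5 -11.1 0 0; -18.6 -15.6 0 0; -22.3 -20.4 0 0; -25.6 -25.6 0 0; -28.4 -31 0 0; -30.8 -36.7 0 0; -32.6 -42.5 0 0; -33.9 -48.4 0 0"}}

```text
t: 17.45
tcp_pos: [0.5279, -0.0637, 0.2093]
tool_rot: [0.998, -0.059, 0.002, 0.005]
force: [0.7, -12.1, 3.1]
finger_gap: 0.198
gripper_force: 40.0
```

```bash
python3 g.py
```

```text
17.45 r 0.0686 phi 6.047 Ft -12.09 Fr 0.71 Fz 3.0598546241537523 z 0.20925874234474567 gap 0.19826865497687307
```

Request:
{"name": "step_arm", "arguments": {"targets": "-0.8 -6.1 0 0; -1.1 -12.2 0 0; -0.8 -18.3 0 0; 0 -24.4 0 0; 1.3 -30.3 0 0; 3.1 -36.1 0 0; 4.3 -39 0 0; 4.3 -39 0 0"}}

```text
t: 18.25
tcp_pos: [0.5343, -0.0242, 0.2092]
tool_rot: [0.998, -0.059, -0.001, 0.004]
force: [-4.3, -9.4, 8.6]
finger_gap: 0.195
gripper_force: 40.5
```

```bash
python3 g.py
```

```text
18.25 r 0.0692 phi 0.353 Ft -10.32 Fr -0.43 Fz 8.601239689199145 z 0.20918753809810844 gap 0.19542631372847177
```

Request:
{"name": "step_arm", "arguments": {"targets": "-0.3 0.7 0 0; -0.5 1.2 0 0; -0.5 1.2 0 0"}}

```text
t: 18.55
tcp_pos: [0.5342, -0.0243, 0.2092]
tool_rot: [0.998, -0.059, -0.0, 0.002]
force: [-1.8, -5.5, 7.2]
finger_gap: 0.196
gripper_force: 40.4
```

```bash
python3 g.py
```

```text
18.55 r 0.0692 phi 0.351 Ft -5.76 Fr -0.87 Fz 7.171132022966814 z 0.20916910496471677 gap 0.19620607360581194
```

Request:
{"name": "step_arm", "arguments": {"targets": "0 0 0 0; 0 0 0 0; 0 0 0 0; 0 0 0 0; 0 0 0 0; 0 0 0 0; 0 0 0 0; 0 0 0 0", "gripper": 0}}

```text
t: 19.35
tcp_pos: [0.5345, -0.0219, 0.2083]
tool_rot: [0.998, -0.06, 0.0, -0.0]
force: [-0.1, -0.4, -0.3]
finger_gap: 0.998
gripper_force: 0.0
```

Request:
{"name": "step_arm", "arguments": {"targets": "0 0 -10 0; 0 0 -30 0; 0 0 -60 0; 0 0 -90 0; 0 0 -110 0; 0 0 -120 0; 0 0 -120 0; 0 0 -120 0"}}

```text
t: 20.15
tcp_pos: [0.5339, -0.0218, 0.3277]
tool_rot: [0.998, -0.06, -0.001, -0.0]
force: [-0.4, 0.2, -0.2]
finger_gap: 1.0
gripper_force: 0.0
```

```bash
python3 - <<'E'
from h import *
s=manip.sense();print(s['t'],s['tcp_pos'],s['force'],s['finger_gap'])
save('wrist','w4')
O=np.array([.596,-.0555]);th=np.radians(83.3);ux=np.array([np.cos(th),np.sin(th)]);uy=np.array([-ux[1],ux[0]])
for m in manip.mark_of('wrist','handle')[:2]:
    P=atz('wrist',m['position'],.226);d=P[:2]-O;print(m['p'],m['position'],P,np.arctan2(d@ux,d@uy),np.hypot(*d))
E
```

```text
20.15 [ 0.53389986 -0.02180846  0.32765431] [-0.43161504  0.19082106 -0.15974617] 0.9995551461773502
0.69 [321.3, 200.2] [ 0.53384789 -0.02321442  0.226     ] 0.3621576668765612 0.07003743894385339
```

View pics/w4.png

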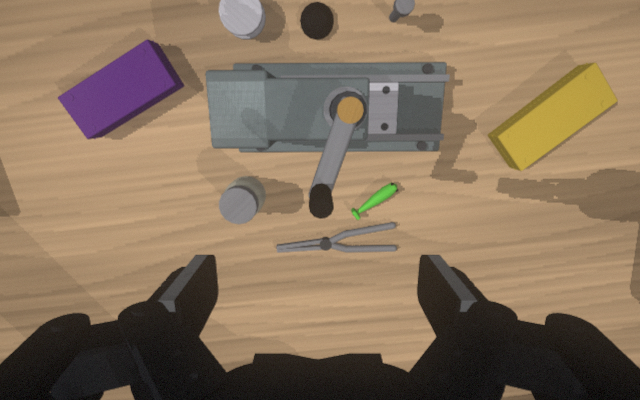

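The handle stayed at (321,200), crank about 6.64 rad, a quarter turn past the contact felt near 5.05. The mould is still home and the bystanders are where they were.

```bash
python3 -c "
from station import manip; print(manip.sign_off())"
```

```text
the job is handed in; nothing more can be done
None
```

I slid the mould back against the rear stop and wound the crank to contact (felt near 5.05 rad) and about a quarter turn more, to 6.64 rad. I then let go and handed the job in at about 20 s; in the last picture the other things look where they were.

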